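Refit the heat sinks and the fan on the repaired boards

TASK

The chips on the three circuit boards have been cleaned, and their coolers go back on: set each aluminium heat sink flat on the chips of the board whose seat has its shape and size, down between the black guide fingers. Then lay the small fan, same side up as it lies now, flat and square on top of the fins of the large square heat sink. Set everything down gently, without dropping it, and leave it all in place.

Things in the scene. Friction and masses are not known exactly. Their poses are not given: they have to be found in the camera images.
- square_sink: the large square heat sink: bare aluminium, 50 x 50 x 22 mm, base plate 5 mm, eleven straight thin fins along its own x. Origin at the centre of its underside, z up. Grip it from above across two parallel sides (50 mm either way); loose, about 50 g
- small_sink: the small square heat sink: bare aluminium, 36 x 36 x 24 mm, a field of 6 x 6 square pins on a base plate. Origin at the centre of its underside, z up. Grip across two parallel sides (36 mm); loose, about 40 g
- long_sink: the long heat sink: bare aluminium, 96 mm along its own y, 30 mm wide along its own x, 24 mm high, seven fins along its length. Origin at the centre of its underside, z up. Grip across its width (30 mm); loose, about 110 g
- small_fan: the small square black fan, 50 x 50 x 15 mm, lying flat, the same size from above as the large square heat sink (the larger 80 mm black fan at the back of the bench is not for this job). Origin at the centre of its underside, z up. Grip across two parallel sides (50 mm); loose, about 35 g
- main_board: green circuit board, raised 6 mm; round its bare square chip (28 mm, metal top) a square seat for a 50 x 50 mm heat sink. Black guide fingers at the seat's corners lean outward: opening 54 x 54 mm at the chip top (10.5 mm above the worktop), 63 x 63 mm at their tips (18.5 mm). All else is under 16 mm. Fixed. Origin on the worktop below the seat's centre, z up; board x -45..62 mm, y -64..64 mm.
- small_board: green circuit board, raised 6 mm; round its bare square chip (20 mm, metal top) a square seat for a 36 x 36 mm heat sink. Black guide fingers at the seat's corners lean outward: opening 40 x 40 mm at the chip top (10.5 mm above the worktop), 49 x 49 mm at their tips (18.5 mm). All else is under 16 mm. Fixed. Origin on the worktop below the seat's centre, z up; board x -36..50 mm, y -44..44 mm.
- power_board: green circuit board, raised 6 mm; round five black chips in a row a seat for a 30 x 96 mm heat sink, long along y. Black guide fingers at the seat's corners lean outward: opening 34 x 100 mm at the chip top (10.5 mm above the worktop), 43 x 109 mm at their tips (18.5 mm). All else is under 16 mm. Fixed. Origin on the worktop below the seat's centre, z up; board x -34..56 mm, y -69..69 mm.
There are look-alikes about, which are no part of the job. What is shaped like the square_sink but orange is not meant. Leave any green look-alike of the small_fan alone.

How it is judged:
By the outcome, as a careful person would: the job done as asked, in the order asked, and still so for the second after the job is handed in, with the robot touching nothing.
It also fails if it takes over 93 s, if anything falls off the work surface, if the arm or the gripper's body presses on something with over 40 N, if the wrist force passes 120 N, or if a joint passes its speed limit or range.

ROBOT

A 6-joint arm with a two-finger parallel gripper is mounted at the origin on a cart in front of the work surface, level with it; the furniture and walls round the work are solid. World frame = base frame: x ahead of the robot, y to its left, z up, the work surface at z = 0. Lengths are in m, angles in rad, forces in N, time in s.
With the tool pointing down it reaches from about 0.275 to 0.85 m from the base axis. Payload 5.2 kg.
Tool frame: the origin (TCP) lies at the very end of the fingers, on their centre line; the grasp point (between the pads) lies 19 mm behind it; z points along the fingers, y is the line along which they close (so a half turn about z gives the same grasp; the last joint's range is limited). The gripper opens to 85 mm and grips with 20 to 120 N. Pads are 22 mm wide; open, the fingers measure 114 mm over their backs; the gripper's body (76 mm by 85 mm) begins 54 mm behind the grasp point. The pads swing forward as they close: fully open they stand 13 mm farther back than shut.
Start: joints at [1.01, 0.259, 1.535, -0, 1.348, -0.203], TCP at [0.193, 0.515, 0.231] pointing down, gripper open.
Joint ranges: [-3.14, 3.14], [-0.91, 2.08], [0.19, 2.58], [-1.22, 4.36], [0.22, 2.71], [-3.12, 3.12]. Speed limits (rad/s): [2.57, 2.57, 3.14, 3.14, 3.14, 3.14].

INTERFACE

Orientations are given as a rotation vector (axis times angle).
In Python, from workcell import r gives the robot as it stands.
- The arm moves only by the tool jog_arm, never from a script. Its argument "deltas" is a list that holds one entry, the list of rows, each a list of 7 numbers: the turn, a rotation vector about the tool's x, y, z in rad, then the shift along the tool's x, y, z in m, then the gripper's target within -1 to 1 (shut at 1, half-way at 0, fully open at -1). A call has 1 to 10 rows; each row shifts and turns the commanded pose from where the row before left it, along the tool's axes as they then stand; what a row does not reach is not made up. A row lasts 1/8 s, in which the tool goes at most 62.5 mm and 10.7 degrees, less where a joint would pass 70% of its speed; a pose out of reach is approached as far as the arm can. A call is refused whole if a number of a shift passes 0.0625 or a number of a turn 0.188, either way. A call with a gripper value outside its range is refused whole. The fingers move at their own pace and stop on an object; "force" is the grip in N (left out, the last holds). Time passes only in rows, so rows that do not move let the fingers close. It gives the time, the measured TCP pose, the force, the opening and the grip force at its end, in the units of the state.
- r.observe(): the state, without advancing time (a new reading comes with each control period).
- r.camera(name): name is "scene" or "top" or "wrist"; returns the picture (480x640x3 uint8, red, green, blue); there is no depth.
- r.get_calibration(name): a dict with "camera_matrix" (3x3 intrinsics, pixels), "pose" (4x4, takes a point from camera to world coordinates). Camera axes: x right, y up, looking along -z (the intrinsics and any distortion apply to the point x, -y, -z); pixel columns grow to the right and rows downward; lengths in m; the calibration is good to about 2 mm. The wrist camera is an equidistant fisheye: a pixel r from the principal point sees the ray r / f radians off the axis. A picture is of the moment at which its call begins: read the wrist's pose just before it. get_calibration takes no time and is no camera call; for the wrist camera it gives the pose at the moment of the call.
- r.job_done(): hands the job in; it is judged then, once.
The state is a dict: "t": time; "qpos": joint angles; "dq": joint speeds; "tau": joint torques, N m; "position": TCP position; "tool_rot": TCP orientation; "force": force on the tool from outside, world axes, zero at the start; "ft_torque": the same for the moment, N m; "finger_gap": finger opening in m; "grip_force": force on a finger pad.
Only numpy, scipy, OpenCV 4.12 (cv2) and the standard library are available. Lean on these libraries where they do the work, as an engineer would, in place of code of your own. Each camera call takes 0.05 s, during which the arm holds its last target. There are 200 camera calls.

## Working session

There is one attempt and no reset: what is moved stays moved. The work goes in short steps, Python scripts to look and compute and a tool call to move; the robot and the scene stay as the last step left them, time stands still between calls to the robot, and variables do not carry over. Pictures are saved under pics/ and viewed, at most 14 in all, crops included, and the job is handed in when it is done.

Besides the shell and the picture viewer there is one more tool, called after "Emit:" in YAML: its name, and indented under it one key for each argument. jog_arm: Moves the arm, as the interface text tells. Its arguments: {"type":"object","properties":{"deltas":{"type":"array"},"force":{"type":"number"}},"required":["deltas"]}

```bash
mkdir -p pics; ls; python3 - <<'E'
from workcell import r
import cv2
print(r.observe())
for n in("scene","top"):
    im=r.camera(n); cv2.imwrite(f"pics/{n}0.png",im[:,:,::-1]); c=r.get_calibration(n); print(n,c)
E
```

```text
pics
{'t': 0.0, 'qpos': array([ 1.01018214e+00,  2.59349410e-01,  1.53608418e+00,  5.89384548e-06,
        1.34798182e+00, -2.02784699e-01]), 'dq': array([ 0.00016267,  0.00035207, -0.00118197,  0.00057528, -0.00039778,
       -0.00082763]), 'tau': array([-3.17476020e-03, -4.46037626e+01, -2.90563273e+01, -7.26036851e-04,
        1.22133837e-02, -2.89208367e-05]), 'position': array([0.19231861, 0.5147242 , 0.23047079]), 'tool_rot': array([-5.58963349e-01, -3.09076984e+00,  2.65318435e-03]), 'force': array([-0.27238987,  0.70121387, -0.03984094]), 'ft_torque': array([ 0.0066139 , -0.02047775,  0.02934605]), 'grip_force': 0.0, 'finger_gap': 0.08525463448136279}
scene {'camera_matrix': array([[498.10669863,   0.        , 315.97393772],
       [  0.        , 498.10669863, 241.68622172],
       [  0.        ,   0.        ,   1.        ]]), 'pose': array([[ 0.47522242,  0.54140007, -0.6935774 , -0.31741347],
       [-0.87967034,  0.30895987, -0.36155759, -0.48620284],
       [ 0.01854028,  0.78193974,  0.62307824,  0.76337555],
       [ 0.        ,  0.        ,  0.        ,  1.        ]])}
top {'camera_matrix': array([[574.16936045,   0.        , 321.27643337],
       [  0.        , 574.16936045, 235.72439225],
       [  0.        ,   0.        ,   1.        ]]), 'pose': array([[ 5.98979818e-03,  9.98318131e-01, -5.76630828e-02,
         4.03435082e-01],
       [-9.99981971e-01,  6.00427451e-03,  7.77954324e-05,
        -3.31882766e-02],
       [ 4.23889569e-04,  5.76615772e-02,  9.98336097e-01,
         1.30015260e+00],
       [ 0.00000000e+00,  0.00000000e+00,  0.00000000e+00,
         1.00000000e+00]])}
```

View pics/top0.png

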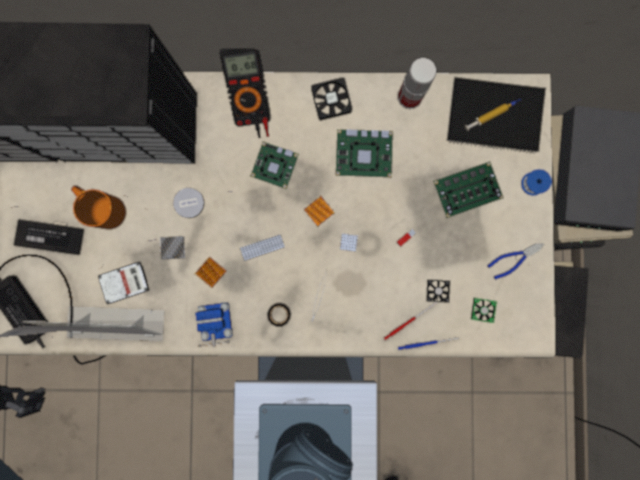

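View pics/scene0.png

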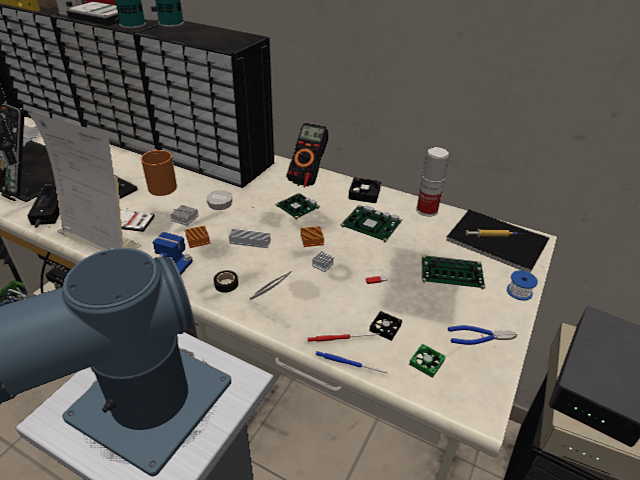

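The pictures show these candidates in the top view:
- **square_sink:** grey (172,247). The orange look-alikes at (320,211) and (210,272) are not meant.
- **small_sink:** pin field (348,242).
- **long_sink:** (262,247).
- **small_fan:** black (438,291). The green one (484,310) and the 80 mm one (331,98) are not meant.
- **Boards:** main (364,153), small (275,165), power (468,189).

Next is one close crop to check these choices.

```bash
cat > h.py <<'E'
import numpy as np, cv2
from scipy.spatial.transform import Rotation as R
from workcell import r
def ray(cal,uv,fish=False):
    K=cal["camera_matrix"];P=cal["pose"]
    uv=np.atleast_2d(np.float64(uv)); x=(uv[:,0]-K[0,2])/K[0,0]; y=(uv[:,1]-K[1,2])/K[1,1]
    if fish:
        t=np.hypot(x,y); s=np.where(t>1e-9,np.sin(t)/np.maximum(t,1e-9),1); d=np.c_[x*s,-y*s,-np.cos(t)]
    else: d=np.c_[x,-y,-np.ones_like(x)]
    return P[:3,3],d@P[:3,:3].T
def plane(cal,uv,z,fish=False):
    o,d=ray(cal,uv,fish); return o+d*((z-o[2])/d[:,2])[:,None]
def proj(cal,X,fish=False):
    K=cal["camera_matrix"];P=cal["pose"]; c=(np.atleast_2d(X)-P[:3,3])@P[:3,:3]; x,y,z=c[:,0],-c[:,1],-c[:,2]
    if fish:
        rr=np.hypot(x,y); k=np.arctan2(rr,z)/np.maximum(rr,1e-9)
    else: k=1/z
    return np.c_[K[0,0]*x*k+K[0,2],K[1,1]*y*k+K[1,2]]
def rect(mask,cal,z,fish=False):
    """largest blob's world min-area rectangle at height z"""
    cs,_=cv2.findContours(mask.astype(np.uint8),cv2.RETR_EXTERNAL,cv2.CHAIN_APPROX_NONE)
    c=max(cs,key=cv2.contourArea)[:,0]
    w=plane(cal,c,z,fish)[:,:2]*1000
    (cx,cy),(a,b),an=cv2.minAreaRect(w.astype(np.float32)); return cx,cy,a,b,an
def go(x,y,z,yaw):
    """tool-axes deltas to a down pose; yaw = world angle (deg) of the closing line (mod 180)"""
    s=r.observe(); A=R.from_rotvec(s["tool_rot"]); p=s["position"]
    ty=A.as_matrix()[:,1]; cur=np.degrees(np.arctan2(ty[1],ty[0]))
    out=[]
    for k in (0,180):
        a=np.radians(yaw+k); yv=np.array([np.cos(a),np.sin(a),0]); zv=np.array([0,0,-1.]); xv=np.cross(yv,zv)
        B=R.from_matrix(np.c_[xv,yv,zv]); d=A.inv()*B; out.append(d.as_rotvec())
    t=A.inv().apply(np.array([x,y,z])-p)
    print("t",round(s["t"],2),"p",p.round(4),"cury",round(cur,1),"q",s["qpos"].round(2),"shift",t.round(4),"turns",[o.round(3).tolist() for o in out])
E
python3 - <<'E'
import cv2
im=cv2.imread("pics/top0.png")[110:315,150:520]
cv2.imwrite("pics/crop0.png",cv2.resize(im,None,fx=2.16,fy=2.16,interpolation=cv2.INTER_CUBIC))
from h import *
c=r.get_calibration("top")
for n,u,z in [("sq",(172,247),.022),("small",(348,242),.024),("long",(262,247),.024),("fan",(438,291),.015),("main",(367,157),.01),("smallb",(274,167),.01),("power",(468,190),.01)]: print(n,plane(c,u,z)[0].round(3))
w=r.get_calibration("wrist");print(w,r.observe()["position"])
E
```

```text
sq [0.45  0.299 0.022]
small [ 0.464 -0.093  0.024]
long [0.451 0.098 0.024]
fan [ 0.356 -0.294  0.015]
main [ 0.657 -0.136  0.01 ]
smallb [0.633 0.075 0.01 ]
power [ 0.584 -0.364  0.01 ]
{'camera_matrix': array([[371.64829954,   0.        , 319.97230296],
       [  0.        , 371.64829954, 234.07250932],
       [  0.        ,   0.        ,   1.        ]]), 'pose': array([[ 0.35013806, -0.89554513, -0.27459471,  0.12332256],
       [ 0.93669755,  0.33443711,  0.10367985,  0.54074796],
       [-0.00101532, -0.29351445,  0.9559541 ,  0.37309389],
       [ 0.        ,  0.        ,  0.        ,  1.        ]])} [0.19233347 0.51478015 0.23056201]
```

View pics/crop0.png

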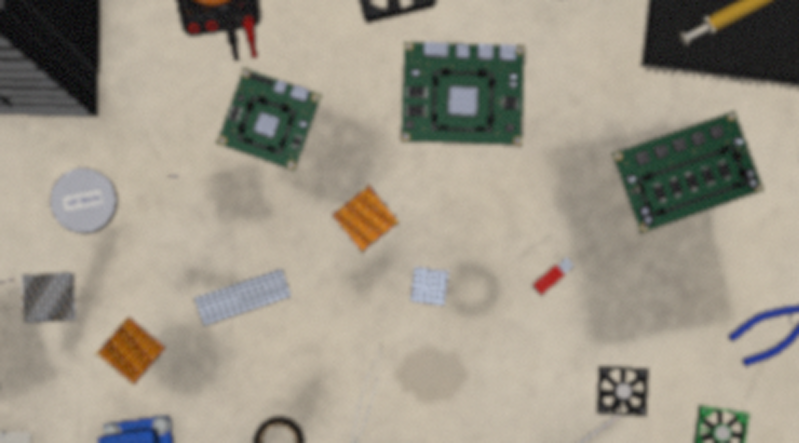

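```bash
python3 - <<'E'
from h import *
go(.45,.299,.17,90)
go(.45,.299,.17,0)
# coarse measures from top
c=r.get_calibration("top"); im=cv2.imread("pics/top0.png")
hsv=cv2.cvtColor(im,cv2.COLOR_BGR2HSV)
g=cv2.inRange(hsv,(45,80,20),(90,255,255)); g=cv2.morphologyEx(g,cv2.MORPH_CLOSE,np.ones((7,7)))
for n,(x0,y0,x1,y1) in dict(main=(325,122,405,182),small=(245,135,305,195),power=(425,155,510,222)).items():
    m=np.zeros_like(g); m[y0:y1,x0:x1]=g[y0:y1,x0:x1]; print(n,np.round(rect(m,c,.0076),1))
for n,u in [("main",(364.3,156.3)),("smallb",(273.6,167.9)),("power",(469.9,194.3))]: print(n,plane(c,u,.0105)[0].round(3))
E
```

```text
t 0.1 p [0.1923 0.5148 0.2306] cury 69.5 q [ 1.01  0.26  1.54  0.    1.35 -0.2 ] shift [-0.3169 -0.1118  0.0606] turns [[-0.002, -0.001, -0.358], [-0.001, 0.002, 2.784]]
t 0.1 p [0.1923 0.5148 0.2306] cury 69.5 q [ 1.01  0.26  1.54  0.    1.35 -0.2 ] shift [-0.3169 -0.1118  0.0606] turns [[-0.002, 0.001, 1.213], [-0.001, -0.002, -1.929]]
main [ 666.9 -129.   119.9   98.2   88.2]
small [637.7  75.3  79.7  75.5  70.6]
power [ 585.7 -364.7   83.2  130.4   19.6]
main [ 0.659 -0.13   0.01 ]
smallb [0.631 0.076 0.01 ]
power [ 0.574 -0.369  0.01 ]
```

```bash
python3 - <<'E'
from h import *
s=r.get_calibration("scene");t=r.get_calibration("top")
print("bottom",plane(s,[(123,238),(72,262)],0).round(3), plane(t,[(163,335),(163,308)],0).round(3))
for z in (.1,.15,.2,.25,.3,.35): print(z,plane(s,[(106,130),(15,110)],z).round(3).tolist(),plane(t,[(163,308),(163,333),(0,325)],z).round(3).tolist())
im=cv2.imread("pics/top0.png")[190:430,0:260]; cv2.imwrite("pics/sheet.png",cv2.resize(im,None,fx=2.5,fy=2.5))
E
```

```text
bottom [[ 0.31   0.375  0.   ]
 [ 0.187  0.41  -0.   ]] [[0.253 0.321 0.   ]
 [0.313 0.322 0.   ]]
0.1 [[0.578, 0.681, 0.1], [0.535, 1.026, 0.1]] [[0.32, 0.295, 0.1], [0.269, 0.294, 0.1], [0.283, 0.632, 0.1]]
0.15 [[0.51, 0.593, 0.15], [0.471, 0.912, 0.15]] [[0.324, 0.281, 0.15], [0.274, 0.28, 0.15], [0.288, 0.604, 0.15]]
0.2 [[0.443, 0.505, 0.2], [0.407, 0.798, 0.2]] [[0.327, 0.267, 0.2], [0.28, 0.266, 0.2], [0.293, 0.577, 0.2]]
0.25 [[0.375, 0.417, 0.25], [0.342, 0.684, 0.25]] [[0.331, 0.254, 0.25], [0.286, 0.253, 0.25], [0.298, 0.549, 0.25]]
0.3 [[0.308, 0.329, 0.3], [0.278, 0.57, 0.3]] [[0.334, 0.24, 0.3], [0.291, 0.239, 0.3], [0.303, 0.521, 0.3]]
0.35 [[0.24, 0.241, 0.35], [0.214, 0.456, 0.35]] [[0.338, 0.226, 0.35], [0.297, 0.226, 0.35], [0.308, 0.494, 0.35]]
```

View pics/sheet.png

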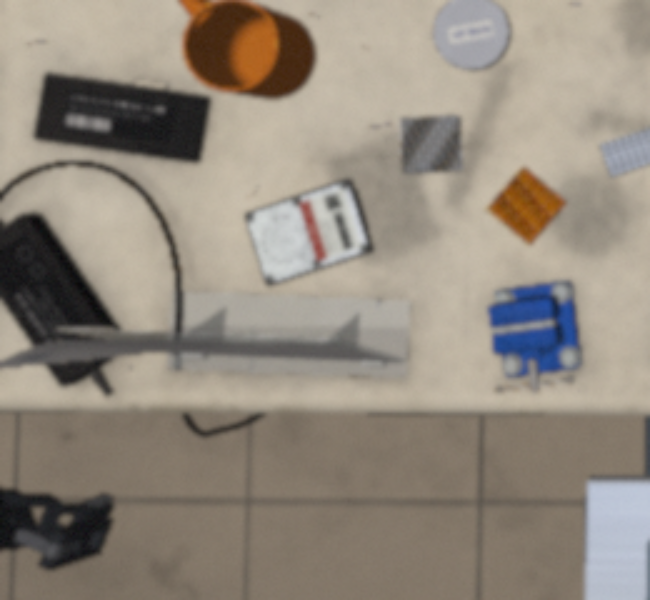

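Emit:
jog_arm:
  deltas:
    - [[0,0,0,-0.0242,-0.0476,-0.02,-1],[0,0,0,-0.0242,-0.0476,-0.02,-1],[0,0,0,-0.0242,-0.0476,-0.02,-1],[0,0,0,-0.0242,-0.0476,-0.02,-1],[0,0,0,-0.0242,-0.0476,-0.02,-1],[0,0,0,-0.0448,-0.0103,0.0217,-1],[0,0,0,-0.0448,-0.0103,0.0217,-1],[0,0,0,-0.0448,-0.0103,0.0217,-1],[0,0,0,-0.0448,-0.0103,0.0217,-1],[0,0,0,-0.0448,-0.0103,0.0217,-1]]

```text
t: 1.35
position: [0.4153, 0.1221, 0.2219]
tool_rot: [-0.56, -3.091, -0.0]
force: [1.2, 0.5, 0.7]
finger_gap: 0.0853
grip_force: 0.0
```

Emit:
jog_arm:
  deltas:
    - [[0,0,0.0,-0.0448,-0.0103,0.0217,-1],[0,0,0.18,0,0,0,-1],[0,0,0.18,0,0,0,-1],[0,0,0.18,0,0,0,-1],[0,0,0.18,0,0,0,-1],[0,0,0.18,0,0,0,-1]]

```text
t: 2.1
position: [0.4524, 0.0978, 0.2007]
tool_rot: [-1.855, -2.534, 0.001]
force: [0.8, 0.2, -0.2]
finger_gap: 0.0853
grip_force: 0.0
```

```bash
python3 - <<'E'
from h import *
go(.45,.098,.2,16)
w=r.get_calibration("wrist"); im=r.camera("wrist")[:,:,::-1]; cv2.imwrite("pics/w1.png",im); np.save("w1.npy",w["pose"])
print(proj(w,[[.451,.098,.024],[.464,-.093,.024],[.631,.076,.01]],True))
E
```

```text
t 2.1 p [0.4524 0.0978 0.2007] cury 17.6 q [-0.03  0.13  1.78  0.    1.24 -0.34] shift [ 0.0009 -0.0022  0.0007] turns [[-0.001, -0.0, 0.028], [0.001, -0.002, -3.114]]
[[317.5540928  207.72065026]
 [276.21048344 376.60246903]
 [476.28870215 277.06631874]]
```

View pics/w1.png

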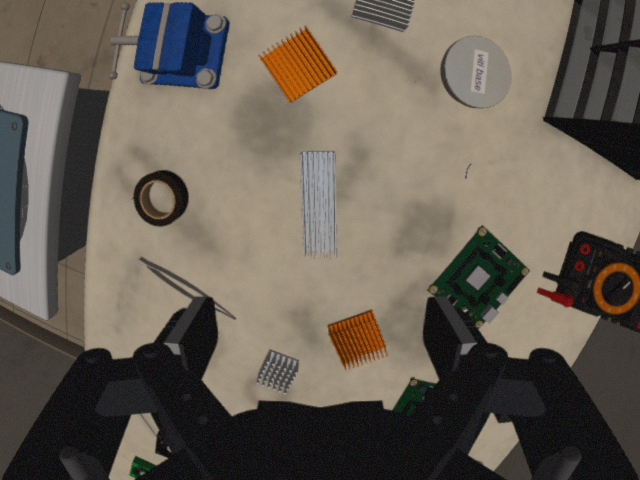

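```bash
cat >> h.py <<'E'
def look(name):
    w=r.get_calibration("wrist"); im=np.ascontiguousarray(r.camera("wrist")[:,:,::-1]); cv2.imwrite(f"pics/{name}.png",im); return w,im
def alu(im):
    b=im.astype(int); return ((b[:,:,0]-b[:,:,2])>-6).astype(np.uint8)*255   # not tan
def blobrect(mask,w,xyz,win,z,k=5):
    """rect of mask blob near world point, window in px"""
    u,v=proj(w,xyz,True)[0].round().astype(int); m=np.zeros_like(mask)
    sl=np.s_[max(v-win,0):v+win,max(u-win,0):u+win]; m[sl]=mask[sl]
    m=cv2.morphologyEx(m,cv2.MORPH_CLOSE,np.ones((k,k))); m=cv2.morphologyEx(m,cv2.MORPH_OPEN,np.ones((k,k)))
    return np.round(rect(m,w,z,True),1),m
E
python3 - <<'E'
from h import *
w=r.get_calibration("wrist"); im=cv2.imread("pics/w1.png"); a=alu(im)
hsv=cv2.cvtColor(im,cv2.COLOR_BGR2HSV)
print(im[204,300:340:4].tolist(), im[204,285].tolist())
R1,m1=blobrect(a,w,[.451,.098,.024],70,.024,7); print("long",R1)
R2,m2=blobrect(a,w,[.464,-.093,.024],40,.024); print("small",R2)
cv2.imwrite("pics/m.png",np.hstack([a[100:300,200:400],m1[100:300,200:400],m2[300:460,200:400][:160].repeat(1,0).copy() if 0 else m2[250:450,200:400]]))
E
```

```text
[[126, 147, 161], [119, 120, 119], [134, 134, 137], [160, 160, 158], [158, 155, 152], [148, 145, 144], [160, 157, 157], [128, 127, 126], [161, 158, 155], [128, 140, 147]] [127, 148, 161]
long [450.6 102.9  29.   90.1  18.5]
small [462.6 -85.1  46.   36.4  83.6]
```

View pics/m.png

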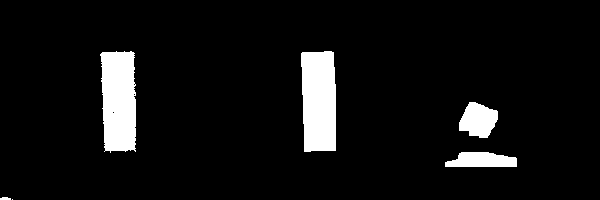

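Emit:
jog_arm:
  deltas:
    - [[0,0,-0.016,0.0024,0,0.045,-1],[0,0,0,0,0,0.045,-1],[0,0,0,0,0,0.045,-1],[0,0,0,0,0,0.045,-1],[0,0,0,0,0,0.0127,-1],[0,0,0,0,0,0,0.2],[0,0,0,0,0,0,1],[0,0,0,0,0,0,1],[0,0,0,0,0,0,1],[0,0,0,0,0,0,1]]
  force: 50

```text
t: 3.4
position: [0.4533, 0.1001, 0.01]
tool_rot: [1.826, 2.553, 0.003]
force: [-0.1, 1.0, 6.4]
finger_gap: 0.0288
grip_force: 50.0
```

Emit:
jog_arm:
  deltas:
    - [[0,0,0,0,0,-0.05,1],[0,0,0,0,0,-0.06,1],[0,0,0,-0.04,-0.003,-0.02,1],[0,0,0,-0.06,-0.004,-0.02,1],[0,0,0,-0.06,-0.004,-0.02,1],[0,0,0,-0.06,-0.004,-0.02,1],[0,0,0,-0.06,-0.004,0,1],[0,0,0,-0.06,-0.004,0,1],[0,0,0,-0.06,-0.004,0,1],[0,0,0,-0.06,-0.004,0,1]]

```text
t: 4.65
position: [0.5709, -0.3446, 0.1985]
tool_rot: [1.827, 2.554, 0.0]
force: [0.6, 0.5, 0.2]
finger_gap: 0.0285
grip_force: 50.0
```

Emit:
jog_arm:
  deltas:
    - [[0,0,0,-0.05,-0.003,0,1],[0,0,0,-0.032,0,0,1],[0,0,0,0,0,0,1]]

```text
t: 5.03
position: [0.5939, -0.4239, 0.1971]
tool_rot: [1.831, 2.553, -0.001]
force: [-0.3, 0.1, -0.5]
finger_gap: 0.0288
grip_force: 50.0
```

```bash
python3 - <<'E'
from h import *
w,im=look("w2")
go(.575,-.368,.06,19.6)
np.save("w2.npy",w["pose"])
print(proj(w,[[.575,-.368,.0105]],True))
E
```

```text
t 5.08 p [ 0.5939 -0.4221  0.1972] cury 18.8 q [-0.77  0.61  1.08  0.    1.45 -1.1 ] shift [ 0.0572 -0.0004  0.1373] turns [[-0.0, -0.001, -0.014], [-0.001, 0.0, 3.127]]
[[318.89340717 140.47832587]]
```

View pics/w2.png

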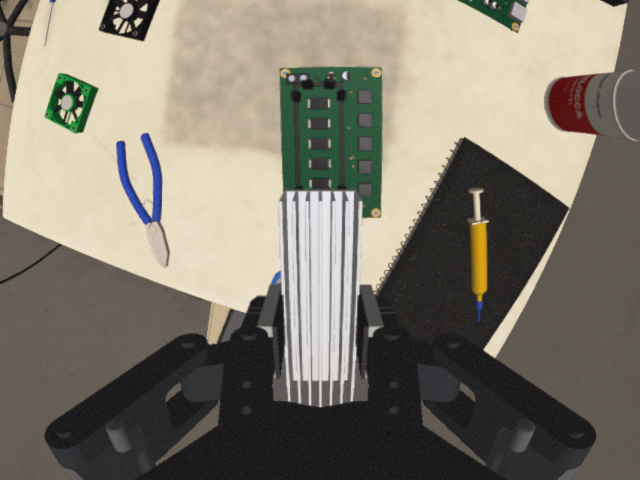

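```bash
python3 - <<'E'
from h import *
w=r.get_calibration("wrist"); w["pose"]=np.load("w2.npy"); p=np.array([.5939,-.4221,.1972])
im=cv2.imread("pics/w2.png")
seat=plane(w,[(319,103.5),(320,183.3),(319.5,143.2)],.0105,True); print("chips",seat.round(4).tolist()); d=seat[0]-seat[1]; print(np.degrees(np.arctan2(d[1],d[0])),np.linalg.norm(d))
c=plane(w,[(281,69),(381,68),(281.5,189),(379.5,215)],.0076,True); print("corners",c.round(4).tolist(),np.degrees(np.arctan2(*(c[1]-c[0])[[1,0]])),np.degrees(np.arctan2(*(c[1]-c[3])[[1,0]])))
e=plane(w,[(321,192),(319,381)],p[2]-.010+.024,True); print("ends",e.round(4).tolist())
a=np.radians(108.8); x=np.array([np.cos(a),np.sin(a)]); print("along tool x rel tcp",((e[:,:2]-p[:2])@x).round(4), "lateral",((e[:,:2]-p[:2])@[np.cos(np.radians(18.8)),np.sin(np.radians(18.8))]).round(4))
s=seat[2][:2]-p[:2]; print("seat rel",s@x, s@[np.cos(np.radians(18.8)),np.sin(np.radians(18.8))])
E
```

```text
chips [[0.5646, -0.3369, 0.0105], [0.5882, -0.404, 0.0105], [0.5763, -0.3701, 0.0105]]
109.41705807310953 0.07114819019964243
corners [[0.5228, -0.3175, 0.0076], [0.6055, -0.2876, 0.0076], [0.5569, -0.4205, 0.0076], [0.6502, -0.4146, 0.0076]] 19.829996366887872 109.35861848361786
ends [[0.579, -0.3759, 0.2112], [0.6048, -0.4545, 0.2112]]
along tool x rel tcp [ 0.0485 -0.0342] lateral [ 0.0008 -0.0001]
seat rel 0.05488763754865259 7.102011548400376e-05
```

Emit:
jog_arm:
  deltas:
    - [[0,0,-0.01,0.03,0,0.03,1],[0,0,0,0.024,0,0.05,1],[0,0,0,0,0,0.05,1],[0,0,0,0,0,0.025,1],[0,0,0,0,0,0,1]]

```text
t: 5.7
position: [0.5752, -0.3676, 0.0409]
tool_rot: [-1.81, -2.561, -0.001]
force: [0.1, -0.5, -0.4]
finger_gap: 0.0286
grip_force: 50.0
```

```bash
python3 - <<'E'
from h import *
w,im=look("w3")
go(.5759,-.3709,.0205,19.4)
E
```

```text
t 5.75 p [ 0.5764 -0.3689  0.0429] cury 19.5 q [-0.73  0.65  1.39  0.    1.1  -1.07] shift [-0.0017 -0.0011  0.0224] turns [[-0.0, -0.001, 0.001], [0.002, -0.001, -3.14]]
```

View pics/w3.png

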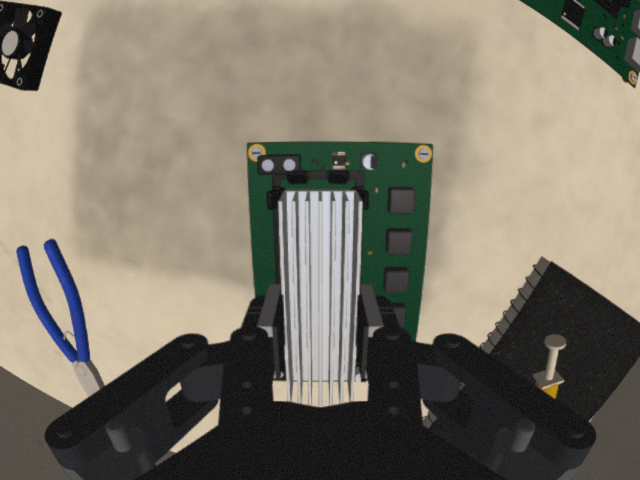

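Emit:
jog_arm:
  deltas:
    - [[0,0,0,-0.001,-0.0005,0.008,1],[0,0,0,0,0,0.006,1],[0,0,0,0,0,0.004,1],[0,0,0,0,0,0.002,1],[0,0,0,0,0,0,1]]

```text
t: 6.38
position: [0.5764, -0.3714, 0.0224]
tool_rot: [-1.815, -2.564, -0.0]
force: [-0.5, -0.2, -0.5]
finger_gap: 0.0284
grip_force: 50.0
```

```bash
python3 -c "
from h import *
go(.5759,-.3709,.0205,19.4);print(r.observe()['force'],r.observe()['ft_torque'])"
```

```text
t 6.38 p [ 0.5764 -0.3714  0.0224] cury 19.4 q [-0.73  0.68  1.41  0.    1.06 -1.07] shift [ 0.0007 -0.0003  0.0019] turns [[-0.0, -0.0, 0.0], [0.0, -0.0, -3.141]]
[-0.49879583 -0.18410969 -0.51538538] [0.02567084 0.00124899 0.0342203 ]
```

Emit:
jog_arm:
  deltas:
    - [[0,0,0,0,0,0.001,1],[0,0,0,0,0,0.001,1],[0,0,0,0,0,0,1]]

```text
t: 6.75
position: [0.5765, -0.3715, 0.0207]
tool_rot: [1.815, 2.564, 0.0]
force: [0.4, 0.5, -0.3]
finger_gap: 0.0287
grip_force: 50.1
```

Emit:
jog_arm:
  deltas:
    - [[0,0,0,0,0,0.001,1],[0,0,0,0,0,0.001,1],[0,0,0,0,0,0,1]]

```text
t: 7.12
position: [0.5765, -0.3715, 0.0205]
tool_rot: [1.814, 2.564, -0.0]
force: [-3.9, 3.0, 10.0]
finger_gap: 0.0287
grip_force: 51.3
```

Emit:
jog_arm:
  deltas:
    - [[0,0,0,0,0,-0.001,1],[0,0,0,0,0,0,0.2],[0,0,0,0,0,0,-0.2],[0,0,0,0,0,-0.02,-0.2],[0,0,0,0,0,-0.05,-0.4],[0,0,0,0,0,-0.06,-1],[0,0,0,-0.05,0,-0.03,-1],[0,0,0,0,0,0,-1]]

```text
t: 8.12
position: [0.595, -0.4232, 0.1854]
tool_rot: [1.811, 2.554, -0.004]
force: [1.2, 0.4, 0.1]
finger_gap: 0.0854
grip_force: 0.0
```

```bash
python3 - <<'E'
from h import *
w,im=look("w4")
go(.464,-.093,.15,0)
E
```

```text
t 8.18 p [ 0.5938 -0.4207  0.1825] cury 19.3 q [-0.77  0.61  1.11 -0.    1.41 -1.11] shift [ 0.3523 -0.014   0.0308] turns [[0.003, 0.004, 0.338], [-0.006, 0.004, -2.804]]
```

View pics/w4.png

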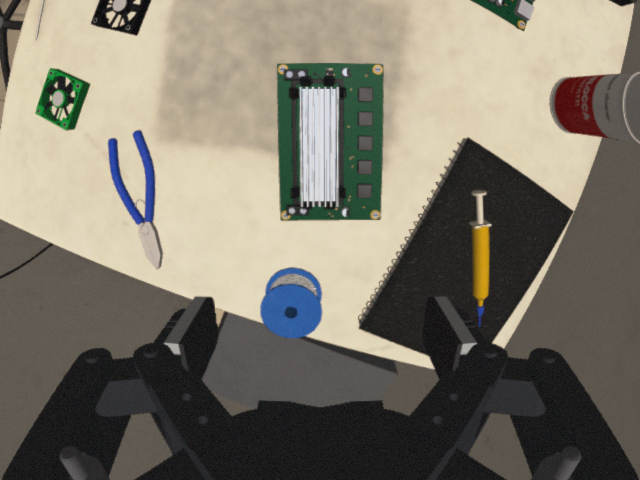

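Emit:
jog_arm:
  deltas:
    - [[0,0,0,0.058,-0.002,0.004,-1],[0,0,0,0.058,-0.002,0.004,-1],[0,0,0,0.058,-0.002,0.004,-1],[0,0,0,0.058,-0.002,0.004,-1],[0,0,0,0.058,-0.002,0.004,-1],[0,0,0,0.058,-0.002,0.004,-1],[0,0,0.169,0,0,0,-1],[0,0,0.169,0,0,0,-1],[0,0,0,0,0,0,-1]]

```text
t: 9.3
position: [0.4649, -0.0933, 0.1552]
tool_rot: [-2.217, -2.224, 0.001]
force: [0.1, -0.5, 0.7]
finger_gap: 0.0854
grip_force: 0.0
```

```bash
python3 - <<'E'
from h import *
w,im=look("w5"); np.save("w5.npy",w["pose"])
go(.464,-.093,.01,0)
a=alu(im); R1,m=blobrect(a,w,[.464,-.093,.024],45,.024,3); print(R1)
u,v=proj(w,[.464,-.093,.012],True)[0].astype(int); print(u,v)
big=lambda c:cv2.resize(c,(400,400),interpolation=cv2.INTER_CUBIC)
sl=np.s_[v-50:v+50,u-50:u+50]
cv2.imwrite("pics/c5.png",np.hstack([big(im[sl]),cv2.cvtColor(big(m[sl]),cv2.COLOR_GRAY2BGR)]))
E
```

```text
t 9.35 p [ 0.4652 -0.0936  0.1552] cury 0.3 q [-0.43  0.19  1.82  0.    1.13 -0.44] shift [ 0.0005 -0.001   0.1452] turns [[-0.001, -0.001, 0.005], [0.001, -0.002, -3.137]]
[465.  -90.4  34.1  34.6  83.7]
317 218
```

View pics/c5.png

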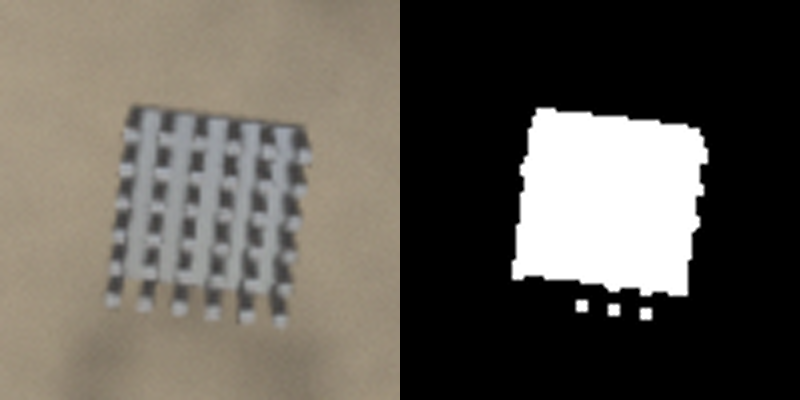

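```bash
python3 - <<'E'
from h import *
w=r.get_calibration("wrist"); w["pose"]=np.load("w5.npy")
o=np.array([267,168])
T=plane(w,np.array([(130,135),(307,157),(280,322),(113,300)])/4+o,.024,True)
B=plane(w,np.array([(134,108),(307,128),(288,295),(111,278)])/4+o,.004,True)
for q in (T,B):
    print(q.mean(0).round(4),[round(np.linalg.norm(q[i]-q[i-1]),4) for i in range(4)],[np.degrees(np.arctan2(*(q[i]-q[i-1])[[1,0]])).round(1) for i in range(4)])
E
```

```text
[ 0.465  -0.0957  0.024 ] [np.float64(0.0329), np.float64(0.0337), np.float64(0.0333), np.float64(0.0328)] [np.float64(83.6), np.float64(-7.0), np.float64(-97.9), np.float64(172.3)]
[ 0.4655 -0.0957  0.004 ] [np.float64(0.0362), np.float64(0.0351), np.float64(0.0356), np.float64(0.037)] [np.float64(81.8), np.float64(-6.5), np.float64(-95.2), np.float64(174.5)]
```

Emit:
jog_arm:
  deltas:
    - [[0,0,0.119,-0.002,0,0.03,-1],[0,0,0,0,0,0.05,-1],[0,0,0,0,0,0.05,-1],[0,0,0,0,0,0.016,-1],[0,0,0,0,0,0,0.2],[0,0,0,0,0,0,1],[0,0,0,0,0,0,1],[0,0,0,0,0,0,1],[0,0,0,0,0,0,1]]
  force: 40

```text
t: 10.48
position: [0.4671, -0.0969, 0.0109]
tool_rot: [2.346, 2.085, 0.002]
force: [0.2, 0.6, 6.7]
finger_gap: 0.035
grip_force: 41.0
```

```bash
python3 - <<'E'
from h import *
go(.465,-.0957,.01,-6.5); go(.631,.076,.2,-17.5); go(.631,.076,.2,72.5)
E
```

```text
t 10.47 p [ 0.4671 -0.0969  0.0109] cury -6.7 q [-0.44  0.4   1.97 -0.    0.77 -0.32] shift [ 0.0009 -0.0022  0.0009] turns [[0.003, 0.001, -0.004], [0.001, -0.004, 3.137]]
t 10.47 p [ 0.4671 -0.0969  0.0109] cury -6.7 q [-0.44  0.4   1.97 -0.    0.77 -0.32] shift [ 0.1907  0.143  -0.1889] turns [[0.003, 0.001, 0.188], [-0.001, 0.004, -2.954]]
t 10.47 p [ 0.4671 -0.0969  0.0109] cury -6.7 q [-0.44  0.4   1.97 -0.    0.77 -0.32] shift [ 0.1907  0.143  -0.1889] turns [[0.002, 0.003, -1.383], [0.003, -0.002, 1.759]]
```

Emit:
jog_arm:
  deltas:
    - [[0,0,0,0,0,-0.05,1],[0,0,0,0,0,-0.05,1],[0,0,0,0.033,0.033,-0.02,1],[0,0,0,0.033,0.033,-0.02,1],[0,0,0,0.033,0.033,0,1],[0,0,0,0.033,0.033,0,1],[0,0,0.187,0,0,0,1],[0,0,0,0,0,0,1],[0,0,0,0,0,0,1]]

```text
t: 11.6
position: [0.6122, 0.0189, 0.1497]
tool_rot: [-2.53, -1.862, 0.0]
force: [-0.1, -0.3, -0.1]
finger_gap: 0.035
grip_force: 40.3
```

```bash
python3 - <<'E'
from h import *
w,im=look("w6"); np.save("w6.npy",w["pose"])
go(.631,.076,.02,-17.5)
u,v=proj(w,[.631,.076,.0105],True)[0].astype(int); print(u,v)
sl=np.s_[max(v-110,0):,170:470]; print(sl)
c=im[sl]; cv2.imwrite("pics/c6.png",cv2.resize(c,None,fx=1.6,fy=1.6,interpolation=cv2.INTER_CUBIC)); print(c.shape)
E
```

```text
t 11.65 p [0.6123 0.0188 0.1498] cury -17.3 q [-0.15  0.43  1.49 -0.    1.22  0.15] shift [0.0602 0.0008 0.1298] turns [[-0.0, 0.0, 0.003], [-0.0, -0.0, -3.139]]
319 142
(slice(np.int64(32), None, None), slice(170, 470, None))
(448, 300, 3)
```

View pics/c6.png

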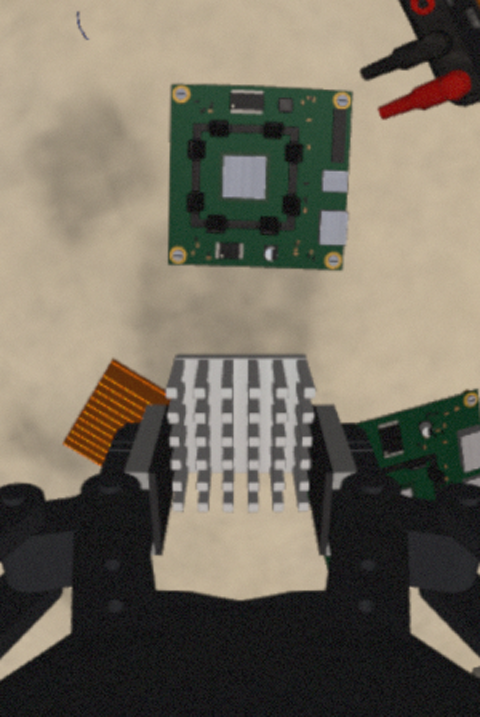

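```bash
python3 - <<'E'
from h import *
w=r.get_calibration("wrist"); w["pose"]=np.load("w6.npy"); p=np.array([.6123,.0188,.1498]); a=np.radians(-17.3)
Y=np.array([np.cos(a),np.sin(a)]); X=np.array([-Y[1],Y[0]])
f=lambda pts,z:plane(w,np.array(pts,float)/1.6+[170,32],z,True)
rel=lambda q:np.c_[(q[:,:2]-p[:2])@X,(q[:,:2]-p[:2])@Y].round(4).tolist()
print("chip",rel(f([(244.5,177.5)],.0105)))
b=f([(171,84),(352,92),(341,270),(167,264)],.0076); print("board",rel(b),[np.degrees(np.arctan2(*(b[i]-b[i-1])[[1,0]])).round(1) for i in range(4)])
print("guides", rel(f([(219,128),(271,129),(294,152),(291,204),(269,225),(217,223),(196,203),(197,149)],.0185)))
z=p[2]-.0105
print("edge",rel(f([(172,355),(305,355)],z))); print("pins",rel(f([(173,391),(310,391),(305,505),(178,506)],z+.024)))
E
```

```text
chip [[0.0601, 0.0032]]
board [[0.1053, -0.0314], [0.1023, 0.0542], [0.0151, 0.0509], [0.018, -0.0347]] [np.float64(70.6), np.float64(-19.3), np.float64(-109.4), np.float64(160.8)]
guides [[0.0834, -0.0084], [0.083, 0.0151], [0.0725, 0.0257], [0.0484, 0.0246], [0.0385, 0.0145], [0.0394, -0.0095], [0.0488, -0.0192], [0.0738, -0.0185]]
edge [[0.0189, -0.0176], [0.0189, 0.0189]]
pins [[0.0186, -0.0148], [0.0186, 0.0177], [-0.0141, 0.018], [-0.0144, -0.0151]]
```

Emit:
jog_arm:
  deltas:
    - [[0,0,0,0.03,0.0022,0.01,1],[0,0,0,0.0285,0,0.03,1],[0,0,0.035,0,0,0.04,1],[0,0,0,0,0,0.03,1],[0,0,0,0,0,0,1],[0,0,0,0,0,0,1]]

```text
t: 12.4
position: [0.6332, 0.0738, 0.041]
tool_rot: [2.564, 1.813, 0.002]
force: [0.3, -0.4, 0.7]
finger_gap: 0.0349
grip_force: 40.3
```

```bash
python3 - <<'E'
from h import *
w,im=look("w7"); np.save("w7.npy",w["pose"])
go(.631,.076,.0214,-19.3)
cv2.imwrite("pics/c7.png",cv2.resize(im[130:430,170:470],None,fx=1.6,fy=1.6,interpolation=cv2.INTER_CUBIC))
E
```

```text
t 12.45 p [0.6336 0.0738 0.0415] cury -19.5 q [-0.06  0.58  1.53 -0.    1.02  0.28] shift [ 0.0012 -0.0032  0.0201] turns [[0.003, -0.001, -0.003], [-0.001, -0.005, 3.139]]
```

View pics/c7.png

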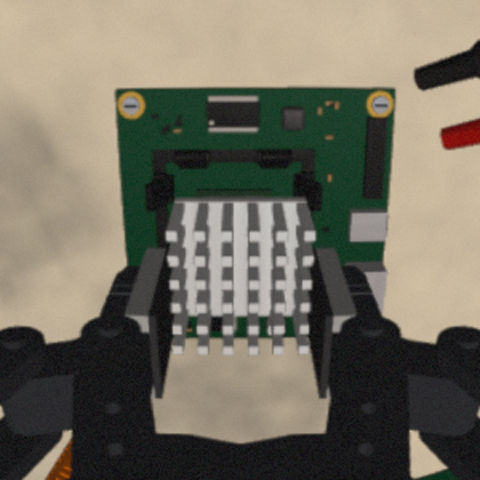

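```bash
python3 - <<'E'
from h import *
w=r.get_calibration("wrist"); w["pose"]=np.load("w7.npy"); p=np.array([.6334,.0738,.0413]); a=np.radians(-19.4)
Y=np.array([np.cos(a),np.sin(a)]); X=np.array([-Y[1],Y[0]])
f=lambda pts,z:plane(w,np.array(pts,float)/1.6+[170,130],z,True)
rel=lambda q:np.c_[(q[:,:2]-p[:2])@X,(q[:,:2]-p[:2])@Y].round(4).tolist()
print("guides side/far",rel(f([(159,192),(307,190),(192,158),(275,158)],.0150)))
b=f([(116,89),(395,89)],.0076); print("board",rel(b),np.degrees(np.arctan2(*(b[1]-b[0])[[1,0]])))
z=p[2]-.0105
print("edge",rel(f([(174,198),(306,198)],z))); print("pins",rel(f([(173,236),(310,236),(305,349),(178,349)],z+.024)))
E
```

```text
guides side/far [[0.0151, -0.0234], [0.0157, 0.0212], [0.0258, -0.0131], [0.0257, 0.0114]]
board [[0.0455, -0.0365], [0.0456, 0.0485]] -19.347557682142128
edge [[0.019, -0.0171], [0.0189, 0.0191]]
pins [[0.0181, -0.0149], [0.018, 0.0176], [-0.0144, 0.0178], [-0.0143, -0.0152]]
```

Emit:
jog_arm:
  deltas:
    - [[0,0,0,0,-0.002,0.004,1],[0,0,0,0,0,0.006,1],[0,0,0,0,0,0.005,1],[0,0,0,0,0,0.003,1],[0,0,0,0,0,0,1]]

```text
t: 13.08
position: [0.6304, 0.075, 0.0215]
tool_rot: [-2.565, -1.814, 0.0]
force: [0.2, -0.0, -0.2]
finger_gap: 0.035
grip_force: 40.3
```

Emit:
jog_arm:
  deltas:
    - [[0,0,0,0,0,0.001,1],[0,0,0,0,0,0.001,1],[0,0,0,0,0,0,1]]

```text
t: 13.45
position: [0.6305, 0.075, 0.0214]
tool_rot: [2.565, 1.814, 0.001]
force: [-4.2, -0.5, 13.1]
finger_gap: 0.0349
grip_force: 41.8
```

Emit:
jog_arm:
  deltas:
    - [[0,0,0,0,0,-0.0015,1],[0,0,0,0,0,0,0.1],[0,0,0,0,0,0,-0.3],[0,0,0,0,0,-0.02,-0.3],[0,0,0,0,0,-0.05,-0.4],[0,0,0,0,0,-0.06,-1],[0,0,0,-0.05,0,0,-1],[0,0,0,0,0,0,-1]]

```text
t: 14.45
position: [0.6134, 0.0253, 0.1518]
tool_rot: [2.567, 1.809, -0.0]
force: [0.1, 1.7, -1.0]
finger_gap: 0.0855
grip_force: 0.0
```

```bash
python3 - <<'E'
from h import *
w,im=look("w8"); np.save("w8.npy",w["pose"])
go(.45,.299,.17,0)
u,v=proj(w,[.631,.076,.0105],True)[0].astype(int); print(u,v)
cv2.imwrite("pics/c8.png",cv2.resize(im[v-80:v+80,u-80:u+80],None,fx=3,fy=3,interpolation=cv2.INTER_CUBIC))
E
```

```text
t 14.5 p [0.6134 0.0267 0.1511] cury -19.6 q [-0.14  0.43  1.49  0.    1.22  0.2 ] shift [ 0.2016 -0.2454 -0.0188] turns [[-0.0, -0.0, -0.342], [-0.0, 0.0, 2.799]]
317 151
```

View pics/c8.png

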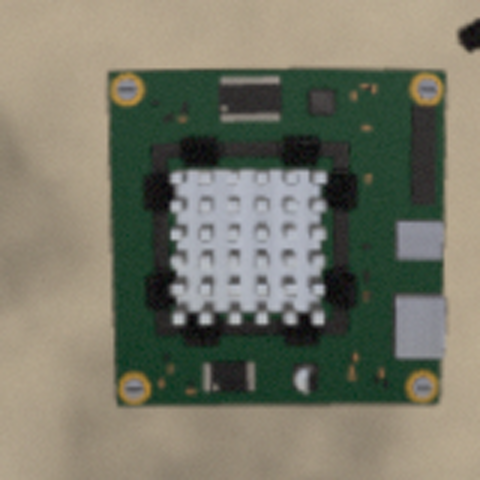

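Emit:
jog_arm:
  deltas:
    - [[0,0,0,0.0403,-0.0491,-0.002,-1],[0,0,0,0.0403,-0.0491,-0.002,-1],[0,0,0,0.0403,-0.0491,-0.002,-1],[0,0,0,0.0403,-0.0491,-0.002,-1],[0,0,0,0.0403,-0.0491,-0.002,-1],[0,0,-0.171,0,0,0,-1],[0,0,-0.171,0,0,0,-1],[0,0,0,0,0,0,-1]]

```text
t: 15.5
position: [0.4515, 0.296, 0.1602]
tool_rot: [-2.219, -2.223, 0.002]
force: [-0.2, 0.5, 0.7]
finger_gap: 0.0847
grip_force: 0.0
```

```bash
python3 - <<'E'
from h import *
w,im=look("w9"); np.save("w9.npy",w["pose"])
go(.45,.299,.01,0)
a=alu(im)
u,v=proj(w,[.45,.299,.022],True)[0].astype(int); print(u,v)
for t in (-12,-6,0):
    b=im.astype(int); m=((b[:,:,0]-b[:,:,2])>t).astype(np.uint8)*255
    for k in(3,7):
        R1,mm=blobrect(m,w,[.45,.299,.022],70,.022,k); x,y,ww,hh=cv2.boundingRect(mm); print(t,k,R1,(x,y,ww,hh))
g=cv2.cvtColor(im,cv2.COLOR_BGR2GRAY)
for rr in range(v-60,v+61,8): print(rr,' '.join(f"{q:3d}" for q in (im[rr,u-60:u+61:5,0].astype(int)-im[rr,u-60:u+61:5,2])))
E
```

```text
t 15.55 p [0.4518 0.2957 0.1603] cury -0.0 q [0.37 0.3  1.66 0.   1.18 0.37] shift [ 0.0033 -0.0016  0.1503] turns [[-0.001, 0.0, -0.001], [0.0, 0.002, 3.141]]
316 216
-12 3 [450.2 302.6  47.5  52.1   3.1] (285, 178, 64, 67)
-12 7 [450.1 302.5  48.6  52.1   3.5] (284, 178, 66, 67)
-6 3 [466.3 296.4  11.8  36.7  31. ] (290, 179, 57, 64)
-6 7 [451.8 302.7  44.   50.5   3.2] (289, 179, 60, 64)Traceback (most recent call last):
  File "<stdin>", line 9, in <module>
  File "h.py", line 44, in blobrect
    return np.round(rect(m,w,z,True),1),m
                    ~~~~^^^^^^^^^^^^
  File "h.py", line 22, in rect
    c=max(cs,key=cv2.contourArea)[:,0]
      ~~~^^^^^^^^^^^^^^^^^^^^^^^^
ValueError: max() iterable argument is empty
```

Emit:
jog_arm:
  deltas:
    - [[0,0,0,0.0053,-0.0016,0.03,-1],[0,0,-0.058,0,0,0.05,-1],[0,0,0,0,0,0.05,-1],[0,0,0,0,0,0.023,-1],[0,0,0,0,0,0,-0.1],[0,0,0,0,0,0,1],[0,0,0,0,0,0,1],[0,0,0,0,0,0,1]]
  force: 40

```text
t: 16.55
position: [0.4516, 0.3008, 0.0092]
tool_rot: [2.154, 2.286, 0.004]
force: [-1.3, 0.5, 4.6]
finger_gap: 0.0485
grip_force: 41.7
```

```bash
python3 - <<'E'
from h import *
s=r.observe(); print(s["finger_gap"],s["grip_force"],s["force"])
go(.450,.301,.007,3.3); go(.659,-.130,.15,0)
E
```

```text
0.048459403417640406 41.6710039973259 [-1.26244668  0.46014299  4.59904884]
t 16.55 p [0.4516 0.3008 0.0092] cury 3.4 q [0.38 0.49 1.81 0.   0.84 0.32] shift [ 0.0003 -0.0016  0.0022] turns [[0.002, -0.001, 0.002], [0.001, 0.004, -3.14]]
t 16.55 p [0.4516 0.3008 0.0092] cury 3.4 q [0.38 0.49 1.81 0.   0.84 0.32] shift [-0.4423  0.1818 -0.1407] turns [[0.002, -0.001, 0.06], [0.001, 0.004, -3.082]]
```

Emit:
jog_arm:
  deltas:
    - [[0,0,0,0,0,-0.04,1],[0,0,0,0,0,-0.05,1],[0,0,0,-0.0307,0.0108,-0.05,1],[0,0,0,-0.0507,0.0178,0,1],[0,0,0,-0.0507,0.0178,0,1],[0,0,0,-0.0507,0.0178,0,1],[0,0,0,-0.0507,0.0178,0,1],[0,0,0,-0.0507,0.0178,0,1],[0,0,0,-0.0507,0.0178,0,1],[0,0,0,-0.0507,0.0178,0,1]]

```text
t: 17.8
position: [0.6094, -0.078, 0.1486]
tool_rot: [2.154, 2.286, 0.001]
force: [0.7, 0.4, -0.4]
finger_gap: 0.0486
grip_force: 41.8
```

Emit:
jog_arm:
  deltas:
    - [[0,0,0,-0.0507,0.0178,0,1],[0,0,0,-0.0507,0.0178,0,1],[0,0,0,-0.0207,0.0078,0,1],[0,0,0.09,0,0,0,1],[0,0,0,0,0,0,1]]

```text
t: 18.42
position: [0.6594, -0.196, 0.148]
tool_rot: [-2.255, -2.188, -0.0]
force: [-0.0, -0.1, -0.8]
finger_gap: 0.0483
grip_force: 41.7
```

```bash
cat >> h.py <<'E'
def rels(q,p,yaw):
    a=np.radians(yaw);Y=np.array([np.cos(a),np.sin(a)]);X=np.array([-Y[1],Y[0]])
    q=np.atleast_2d(q); return np.c_[(q[:,:2]-p[:2])@X,(q[:,:2]-p[:2])@Y].round(4).tolist()
def chip(im,w,xyz,win,lo,hi,z=.0105,th=110):
    """bright bluish square chip blobs near a point: centre, size, angle"""
    u,v=proj(w,xyz,True)[0].round().astype(int); b=im.astype(int)
    m=((b.min(2)>th)&(b[:,:,0]-b[:,:,2]>-6)).astype(np.uint8); q=np.zeros_like(m); q[v-win:v+win,u-win:u+win]=m[v-win:v+win,u-win:u+win]
    for c in cv2.findContours(q,cv2.RETR_EXTERNAL,cv2.CHAIN_APPROX_NONE)[0]:
        W=plane(w,c[:,0],z,True)[:,:2]; (cx,cy),(a,bb),an=cv2.minAreaRect((W*1000).astype(np.float32))
        if lo<min(a,bb) and max(a,bb)<hi: print("chip",round(cx,1),round(cy,1),round(a,1),round(bb,1),round(an,1),c[:,0].mean(0).round())
E
python3 - <<'E'
from h import *
w,im=look("w10"); np.save("w10.npy",w["pose"])
go(.659,-.130,.0197,-1.8)
print(proj(w,[.659,-.13,.0105],True))
chip(im,w,[.659,-.13,.0105],60,20,36)
hsv=cv2.cvtColor(im,cv2.COLOR_BGR2HSV); g=cv2.inRange(hsv,(45,80,20),(90,255,255))
R1,m=blobrect(g,w,[.667,-.13,.0076],150,.0076,9); print("board",R1,cv2.boundingRect(m))
E
```

```text
t 18.48 p [ 0.6594 -0.1956  0.1481] cury -1.6 q [-0.45  0.56  1.28  0.    1.3  -0.42] shift [ 0.0655 -0.0023  0.1284] turns [[-0.0, -0.0, 0.003], [0.0, -0.0, -3.139]]
[[315.20104036 134.87717456]]
chip 659.3 -130.1 27.3 27.6 88.3 [316. 135.]
board [ 667.9 -130.1  125.3  104.9   88.3] (258, 54, 139, 162)
```

```bash
python3 - <<'E'
from h import *
w=r.get_calibration("wrist"); w["pose"]=np.load("w10.npy"); im=cv2.imread("pics/w10.png"); p=np.array([.6594,-.1956,.1481])
S=cv2.cvtColor(im,cv2.COLOR_BGR2HSV)[:,:,1].astype(int); V=im.max(2).astype(int)
# predicted corners of held sink, bottom z and top z
a=np.radians(-1.7);Y=np.array([np.cos(a),np.sin(a),0]);X=np.array([-Y[1],Y[0],0])
z0=p[2]-.0092
for zz in (z0,z0+.022):
    print([proj(w,[*(p+sx*.025*X+sy*.025*Y)[:2],zz],True)[0].round(0).tolist() for sx,sy in((1,-1),(1,1),(-1,1),(-1,-1))])
for u in (280,300,320,340,360): print(u,[(rr,S[rr,u],V[rr,u]) for rr in range(216,262,3)])
E
```

```text
[[260.0, 240.0], [375.0, 240.0], [369.0, 338.0], [266.0, 338.0]]
[[251.0, 258.0], [383.0, 258.0], [375.0, 365.0], [260.0, 365.0]]
280 [(216, np.int64(59), np.int64(86)), (219, np.int64(53), np.int64(196)), (222, np.int64(51), np.int64(194)), (225, np.int64(49), np.int64(197)), (228, np.int64(53), np.int64(196)), (231, np.int64(50), np.int64(198)), (234, np.int64(51), np.int64(196)), (237, np.int64(52), np.int64(198)), (240, np.int64(53), np.int64(192)), (243, np.int64(30), np.int64(103)), (246, np.int64(24), np.int64(178)), (249, np.int64(27), np.int64(93)), (252, np.int64(27), np.int64(96)), (255, np.int64(26), np.int64(98)), (258, np.int64(26), np.int64(97)), (261, np.int64(20), np.int64(128))]
300 [(216, np.int64(46), np.int64(89)), (219, np.int64(50), np.int64(205)), (222, np.int64(51), np.int64(204)), (225, np.int64(51), np.int64(204)), (228, np.int64(52), np.int64(201)), (231, np.int64(53), np.int64(199)), (234, np.int64(51), np.int64(199)), (237, np.int64(51), np.int64(200)), (240, np.int64(50), np.int64(194)), (243, np.int64(25), np.int64(102)), (246, np.int64(21), np.int64(1
[... 1209 characters left out ...]
0), np.int64(91)), (255, np.int64(35), np.int64(95)), (258, np.int64(24), np.int64(94)), (261, np.int64(20), np.int64(127))]
360 [(216, np.int64(60), np.int64(89)), (219, np.int64(49), np.int64(201)), (222, np.int64(53), np.int64(201)), (225, np.int64(49), np.int64(203)), (228, np.int64(52), np.int64(206)), (231, np.int64(50), np.int64(209)), (234, np.int64(49), np.int64(210)), (237, np.int64(50), np.int64(209)), (240, np.int64(48), np.int64(204)), (243, np.int64(30), np.int64(101)), (246, np.int64(20), np.int64(175)), (249, np.int64(25), np.int64(91)), (252, np.int64(20), np.int64(91)), (255, np.int64(29), np.int64(97)), (258, np.int64(32), np.int64(95)), (261, np.int64(16), np.int64(131))]
```

Emit:
jog_arm:
  deltas:
    - [[0,0,0,0.036,-0.001,0.01,1],[0,0,0,0.03,-0.001,0.03,1],[0,0,0,0,0,0.04,1],[0,0,0,0,0,0.025,1],[0,0,0,0,0,0,1],[0,0,0,0,0,0,1]]

```text
t: 19.23
position: [0.6604, -0.1297, 0.0444]
tool_rot: [2.252, 2.188, 0.001]
force: [-0.1, 0.3, -0.2]
finger_gap: 0.0485
grip_force: 41.7
```

```bash
python3 - <<'E'
from h import *
w,im=look("w11"); np.save("w11.npy",w["pose"])
go(.6593,-.1301,.0197,-1.7)
s=r.observe(); p=s["position"]
b=im.astype(int); G=(b[:,:,1]-np.maximum(b[:,:,0],b[:,:,2]))
seat=np.array([.6593,-.1301]); a=np.radians(-1.7);Y=np.array([np.cos(a),np.sin(a)]);X=np.array([-Y[1],Y[0]])
pr=lambda dx,dy,z:proj(w,[*(seat+dx*X+dy*Y),z],True)[0].round(1).tolist()
print("pred board far-left/right corner",pr(.064,-.045,.0076),pr(.064,.062,.0076),"side at X=.045",pr(.045,-.045,.0076),pr(.045,.062,.0076))
print("pred sink bottom at p: ",[proj(w,[*(p[:2]+.025*X+k*.025*Y),p[2]-.0092],True)[0].round(1).tolist() for k in(-1,1)])
row=int(pr(.045,0,.0076)[1]); g=np.where(G[row]>12)[0]; print("row",row,"green extent",g.min(),g.max())
for u in (250,320,390): gg=np.where(G[:,u]>12)[0]; print(u,"green rows",gg.min(),gg.max())
S=cv2.cvtColor(im,cv2.COLOR_BGR2HSV)[:,:,1].astype(int); V=im.max(2)
c=im[150:330,210:430]; cv2.imwrite("pics/c11.png",cv2.resize(c,None,fx=3,fy=3,interpolation=cv2.INTER_CUBIC))
E
```

```text
t 19.27 p [ 0.6607 -0.1299  0.0448] cury -1.7 q [-0.36  0.63  1.43  0.    1.08 -0.33] shift [-0.0002 -0.0015  0.0251] turns [[0.003, 0.001, 0.0], [-0.002, 0.004, -3.141]]
pred board far-left/right corner [223.5, 148.1] [440.4, 149.3] side at X=.045 [225.2, 186.1] [438.3, 186.7]
pred sink bottom at p:  [[260.3, 241.5], [376.1, 241.5]]
row 185 green extent 227 437
250 green rows 149 286
320 green rows 148 367
390 green rows 149 285
```

```bash
python3 - <<'E'
import cv2,numpy as np
im=cv2.imread("pics/w11.png")
for rr in (246,247,248):
    print(rr,[im[rr,u].tolist() for u in range(250,270,2)]);print([im[rr,u].tolist() for u in range(366,388,2)])
for u in (290,320,350): print(u,[(rr,im[rr,u].tolist()) for rr in range(232,252,2)])
E
```

```text
246 [[26, 32, 31], [19, 23, 25], [20, 19, 16], [24, 19, 26], [24, 19, 24], [51, 55, 56], [157, 169, 176], [176, 189, 196], [181, 191, 199], [179, 189, 200]]
[[159, 168, 174], [161, 169, 174], [159, 170, 174], [155, 167, 170], [155, 166, 171], [158, 168, 172], [150, 157, 163], [45, 45, 46], [29, 24, 29], [34, 42, 30], [43, 63, 45]]
247 [[27, 28, 30], [18, 20, 19], [23, 24, 24], [28, 25, 28], [33, 34, 35], [48, 53, 54], [99, 104, 109], [103, 109, 117], [106, 112, 117], [105, 111, 117]]
[[100, 106, 109], [98, 103, 108], [98, 103, 108], [97, 104, 108], [96, 103, 107], [92, 100, 104], [94, 101, 105], [39, 40, 43], [32, 28, 36], [26, 35, 22], [52, 75, 88]]
248 [[30, 28, 29], [27, 29, 27], [26, 31, 29], [33, 30, 33], [34, 36, 37], [63, 69, 74], [86, 90, 98], [84, 89, 94], [85, 90, 96], [86, 93, 99]]
[[85, 90, 95], [85, 92, 96], [87, 92, 96], [83, 91, 94], [86, 91, 96], [86, 91, 94], [84, 89, 92], [48, 50, 53], [30, 28, 27], [33, 48, 34], [62, 94, 124]]
290 [(232, [40, 61, 23]), (234, [40, 59, 23]), (236, [36, 59, 22]), (238, [40, 63, 20]), (240, [35, 48, 31]), (242, [86, 93, 96]), (244, [135, 145, 154]), (246, [161, 171, 179]), (248, [84, 91, 93]), (250, [88, 92, 97])]
320 [(232, [41, 63, 25]), (234, [39, 61, 18]), (236, [40, 63, 26]), (238, [39, 59, 19]), (240, [37, 47, 32]), (242, [84, 92, 95]), (244, [139, 146, 156]), (246, [166, 177, 183]), (248, [82, 89, 92]), (250, [87, 90, 97])]
350 [(232, [40, 61, 22]), (234, [43, 66, 25]), (236, [38, 62, 29]), (238, [44, 62, 28]), (240, [47, 63, 41]), (242, [84, 90, 94]), (244, [142, 153, 159]), (246, [165, 177, 182]), (248, [85, 90, 94]), (250, [82, 89, 95])]
```

Emit:
jog_arm:
  deltas:
    - [[0,0,0,0,-0.002,0.006,1],[0,0,0,0,0,0.006,1],[0,0,0,0,0,0.006,1],[0,0,0,0,0,0.004,1],[0,0,0,0,0,0,1]]

```text
t: 19.9
position: [0.6573, -0.1295, 0.0204]
tool_rot: [-2.254, -2.187, 0.001]
force: [-0.8, 0.4, 0.4]
finger_gap: 0.0488
grip_force: 41.7
```

Emit:
jog_arm:
  deltas:
    - [[0,0,0,0,0,0.001,1],[0,0,0,0,0,0,1]]

```text
t: 20.15
position: [0.6576, -0.1295, 0.02]
tool_rot: [2.254, 2.188, 0.0]
force: [-0.1, 0.2, -0.7]
finger_gap: 0.049
grip_force: 41.7
```

Emit:
jog_arm:
  deltas:
    - [[0,0,0,0,0,0.001,1],[0,0,0,0,0,0,1]]

```text
t: 20.4
position: [0.6577, -0.1296, 0.0197]
tool_rot: [2.254, 2.188, 0.0]
force: [-1.6, 0.6, 5.6]
finger_gap: 0.0486
grip_force: 42.2
```

Emit:
jog_arm:
  deltas:
    - [[0,0,0,0,0,0.001,1],[0,0,0,0,0,0,1]]

```text
t: 20.65
position: [0.6577, -0.1296, 0.0197]
tool_rot: [2.254, 2.187, 0.0]
force: [-3.8, 1.3, 10.3]
finger_gap: 0.0488
grip_force: 42.8
```

Emit:
jog_arm:
  deltas:
    - [[0,0,0,0,0,-0.002,1],[0,0,0,0,0,0,-0.2],[0,0,0,0,0,0,-0.6],[0,0,0,0,0,-0.02,-0.6],[0,0,0,0,0,-0.05,-0.7],[0,0,0,0,0,-0.06,-1],[0,0,0,-0.06,0,0,-1],[0,0,0,0,0,0,-1],[0,0,0,0,0,0,-1]]

```text
t: 21.78
position: [0.6555, -0.1897, 0.1505]
tool_rot: [-2.256, -2.186, -0.001]
force: [0.7, -0.2, -0.7]
finger_gap: 0.0854
grip_force: 0.0
```

```bash
python3 - <<'E'
from h import *
w,im=look("w12"); np.save("w12.npy",w["pose"])
go(.356,-.294,.16,0)
m=alu(im); R1,mm=blobrect(m,w,[.6593,-.1301,.0325],50,.0325,5); print("sink",R1,cv2.boundingRect(mm))
hsv=cv2.cvtColor(im,cv2.COLOR_BGR2HSV); g=cv2.inRange(hsv,(45,80,20),(90,255,255))
R1,m=blobrect(g,w,[.667,-.13,.0076],150,.0076,9); print("board",R1)
seat=np.array([.6593,-.1301]); a=np.radians(-1.7);Y=np.array([np.cos(a),np.sin(a)]);X=np.array([-Y[1],Y[0]])
for z in(.0155,.0325): print("pred corners",z,[proj(w,[*(seat+i*.025*X+j*.025*Y),z],True)[0].round(1).tolist() for i,j in((1,-1),(1,1),(-1,1),(-1,-1))])
cv2.imwrite("pics/c12.png",cv2.resize(im[60:220,230:400],None,fx=3,fy=3,interpolation=cv2.INTER_CUBIC))
E
```

```text
t 21.82 p [ 0.6555 -0.189   0.1501] cury -1.7 q [-0.44  0.55  1.29  0.    1.3  -0.41] shift [-0.114  -0.2962 -0.0099] turns [[-0.0, -0.001, -0.03], [-0.001, 0.0, 3.111]]
sink [ 658.9 -129.9   70.6   70.9   88.2] (271, 95, 100, 100)
board [ 668.  -130.1  125.8  104.8   88.1]
pred corners 0.0155 [[286.9, 110.3], [354.9, 110.3], [354.2, 176.6], [287.8, 176.7]]
pred corners 0.0325 [[284.8, 109.5], [357.2, 109.4], [356.4, 180.1], [285.8, 180.1]]
```

```bash
python3 - <<'E'
from h import *
w=r.get_calibration("wrist"); w["pose"]=np.load("w12.npy"); im=cv2.imread("pics/w12.png"); b=im.astype(int)
for th in (75,95):
    m=((b.min(2)>th)).astype(np.uint8)*255; m[:, :]=m
    for k in (3,5):
        R1,mm=blobrect(m,w,[.6593,-.1301,.0325],42,.0325,k); print(th,k,R1,cv2.boundingRect(mm))
E
```

```text
75 3 [ 659.  -129.3   48.7   49.6   88.3] (285, 109, 72, 70)
75 5 [ 658.9 -129.3   48.7   49.8   88.3] (285, 109, 72, 70)
95 3 [ 659.  -129.6   48.2   48.2   88.2] (286, 110, 70, 69)
95 5 [ 659.  -129.6   48.2   48.7   88.2] (286, 110, 70, 69)
```

Emit:
jog_arm:
  deltas:
    - [[0,0,0,-0.019,-0.0494,-0.002,-1],[0,0,0,-0.019,-0.0494,-0.002,-1],[0,0,0,-0.019,-0.0494,-0.002,-1],[0,0,0,-0.019,-0.0494,-0.002,-1],[0,0,0,-0.019,-0.0494,-0.002,-1],[0,0,0,-0.019,-0.0494,-0.001,-1],[0,0,0,0,0,0,-1],[0,0,0,0,0,0,-1]]

```text
t: 22.82
position: [0.3567, -0.2941, 0.1612]
tool_rot: [2.254, 2.187, 0.001]
force: [0.4, 0.8, -0.8]
finger_gap: 0.0856
grip_force: 0.0
```

```bash
python3 - <<'E'
from h import *
w,im=look("w13"); np.save("w13.npy",w["pose"])
go(.356,-.294,.002,0)
b=im.astype(int)
for th in (70,100,125):
    m=((b.max(2)<th)).astype(np.uint8)*255
    for z in (.015,):
        R1,mm=blobrect(m,w,[.356,-.294,.015],75,z,9); print(th,R1,cv2.boundingRect(mm),proj(w,[.356,-.294,.015],True))
E
```

```text
t 22.88 p [ 0.357  -0.294   0.1611] cury -1.7 q [-0.93  0.16  1.84  0.    1.14 -0.9 ] shift [-0.     -0.0011  0.1591] turns [[0.001, 0.0, -0.029], [0.0, -0.001, 3.113]]
70 [ 356.8 -294.8   50.8   48.5   88.1] (289, 187, 61, 62) [[317.5294104  217.23532022]]
100 [ 356.7 -295.2   51.6   49.5   88.2] (288, 187, 62, 63) [[317.5294104  217.23532022]]
125 [ 356.7 -295.2   51.7   50.2   88.3] (288, 187, 63, 63) [[317.5294104  217.23532022]]
```

Emit:
jog_arm:
  deltas:
    - [[0,0,0,-0.002,0,0.04,-1],[0,0,0,0,0,0.05,-1],[0,0,0,0,0,0.04,-1],[0,0,0,0,0,0.02,-1],[0,0,0,0,0,0.008,-1],[0,0,0,0,0,0,-0.1],[0,0,0,0,0,0,1],[0,0,0,0,0,0,1],[0,0,0,0,0,0,1]]
  force: 30

```text
t: 24.0
position: [0.3567, -0.2973, 0.004]
tool_rot: [2.253, 2.186, -0.0]
force: [1.5, 1.3, 7.2]
finger_gap: 0.0491
grip_force: 31.8
```

```bash
python3 - <<'E'
from h import *
s=r.observe(); print(s["finger_gap"],s["grip_force"],s["force"])
go(.659,-.195,.18,-1.75)
E
```

```text
0.049140227345017044 31.751400232315063 [1.4964193  1.26856632 7.18277125]
t 24.0 p [ 0.3567 -0.2973  0.004 ] cury -1.7 q [-0.94  0.4   2.    0.    0.74 -0.91] shift [ 0.111   0.2994 -0.1757] turns [[0.002, 0.002, 0.0], [-0.003, 0.003, -3.141]]
```

Emit:
jog_arm:
  deltas:
    - [[0,0,0,0,0,-0.04,1],[0,0,0,0,0,-0.05,1],[0,0,0,0.006,0.0194,-0.03,1],[0,0,0,0.018,0.05,-0.03,1],[0,0,0,0.018,0.05,-0.026,1],[0,0,0,0.018,0.05,0,1],[0,0,0,0.018,0.05,0,1],[0,0,0,0.018,0.05,0,1],[0,0,0,0.015,0.03,0,1],[0,0,0,0,0,0,1]]

```text
t: 25.25
position: [0.66, -0.193, 0.178]
tool_rot: [-2.251, -2.19, -0.0]
force: [-0.8, -0.4, -0.8]
finger_gap: 0.0486
grip_force: 31.7
```

```bash
python3 - <<'E'
from h import *
w,im=look("w14"); np.save("w14.npy",w["pose"]); b=im.astype(int)
go(.659,-.1294,.0365,-1.75); p=r.observe()["position"]
m=((b.min(2)>85)&(b[:,:,0]-b[:,:,2]>-25)).astype(np.uint8)*255
R1,mm=blobrect(m,w,[.659,-.1294,.0325],38,.0325,3); print("sink",R1,cv2.boundingRect(mm))
a=np.radians(-1.7);Y=np.array([np.cos(a),np.sin(a)]);X=np.array([-Y[1],Y[0]])
for dz in(-.004,.011): print("pred fan",dz,[proj(w,[*(p[:2]+i*.025*X+j*.025*Y),p[2]+dz],True)[0].round(1).tolist() for i,j in((1,-1),(1,1),(-1,1),(-1,-1))])
V=b.max(2)
for u in (280,300,320,340,360): print(u,V[210:262:2,u].tolist())
cv2.imwrite("pics/c14.png",im)
E
```

```text
t 25.3 p [ 0.6587 -0.194   0.1782] cury -1.6 q [-0.45  0.54  1.24 -0.    1.36 -0.42] shift [ 0.0645 -0.0013  0.1417] turns [[-0.001, -0.0, 0.002], [0.0, -0.002, -3.14]]
sink [ 658.9 -129.6   48.5   49.5   88.2] (283, 107, 65, 63)
pred fan -0.004 [[255.0, 246.5], [373.9, 246.8], [367.6, 346.5], [262.0, 346.0]]
pred fan 0.011 [[248.6, 259.2], [379.3, 259.6], [371.4, 365.3], [257.5, 364.7]]
280 [68, 181, 209, 209, 210, 212, 210, 212, 213, 214, 214, 214, 214, 214, 213, 213, 208, 78, 22, 13, 21, 16, 21, 26, 26, 27]
300 [71, 192, 215, 214, 215, 214, 212, 214, 211, 213, 213, 215, 213, 213, 214, 214, 212, 74, 11, 20, 22, 16, 20, 31, 24, 27]
320 [76, 198, 220, 218, 217, 217, 218, 219, 219, 218, 219, 217, 219, 218, 219, 221, 217, 81, 16, 13, 16, 24, 21, 37, 32, 29]
340 [78, 198, 221, 222, 221, 221, 219, 218, 218, 219, 222, 221, 221, 222, 222, 219, 219, 82, 18, 18, 23, 15, 14, 36, 16, 31]
360 [74, 186, 218, 218, 218, 218, 221, 221, 220, 220, 222, 222, 223, 224, 222, 222, 219, 82, 23, 29, 12, 12, 20, 43, 32, 34]
```

Emit:
jog_arm:
  deltas:
    - [[0,0,0,0.033,-0.0015,0.01,1],[0,0,0,0.03,-0.001,0.03,1],[0,0,0,0,0,0.04,1],[0,0,0,0,0,0.03,1],[0,0,0,0,0,0.008,1],[0,0,0,0,0,0,1],[0,0,0,0,0,0,1]]

```text
t: 26.18
position: [0.6589, -0.1324, 0.0628]
tool_rot: [2.253, 2.185, 0.002]
force: [-0.0, -0.0, -0.6]
finger_gap: 0.0493
grip_force: 31.7
```

```bash
python3 - <<'E'
from h import *
w,im=look("w15"); np.save("w15.npy",w["pose"]); b=im.astype(int)
go(.6577,-.1306,.0365,-1.75); p=r.observe()["position"]
a=np.radians(-1.75);Y=np.array([np.cos(a),np.sin(a)]);X=np.array([-Y[1],Y[0]]); s=np.array([.659,-.1294])
print("sink top pred",[proj(w,[*(s+i*.025*X+j*.025*Y),.0325],True)[0].round(1).tolist() for i,j in((1,-1),(1,1))],"board side",[proj(w,[*(s+.045*X+j*Y),.0076],True)[0].round(1).tolist() for j in(-.045,.062)])
print("fan pred",[proj(w,[*(p[:2]+.025*X+j*.025*Y),p[2]-.004],True)[0].round(1).tolist() for j in(-1,1)])
cv2.imwrite("pics/c15.png",cv2.resize(im[170:370,220:420],None,fx=3,fy=3,interpolation=cv2.INTER_CUBIC))
E
```

```text
t 26.23 p [ 0.6589 -0.1322  0.0628] cury -1.7 q [-0.36  0.61  1.42 -0.    1.11 -0.33] shift [ 0.0016 -0.0013  0.0263] turns [[0.003, 0.001, 0.0], [-0.002, 0.004, -3.141]]
sink top pred [[266.0, 221.2], [369.2, 221.2]] board side [[234.9, 174.0], [430.3, 174.7]]
fan pred [[257.8, 244.2], [377.0, 244.1]]
```

View pics/c15.png

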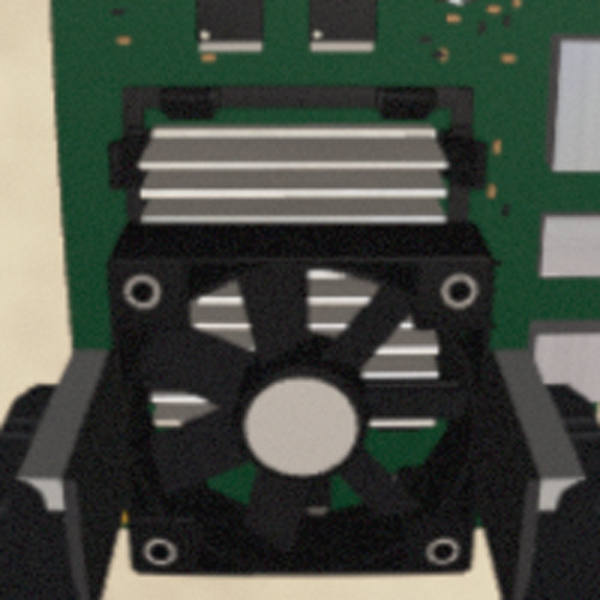

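The view shows the fan held level and square above the fins. It is about 1 mm to the right of the sink and 2.5 mm short of it, so I'll correct that, go lower and check again numerically.

Emit:
jog_arm:
  deltas:
    - [[0,0,0,0.0025,-0.0012,0.01,1],[0,0,0,0,0,0.008,1],[0,0,0,0,0,0,1],[0,0,0,0,0,0,1],[0,0,0,0,0,0,1]]

```text
t: 26.85
position: [0.6571, -0.1291, 0.0431]
tool_rot: [2.254, 2.188, 0.0]
force: [-0.6, -0.5, -0.1]
finger_gap: 0.0488
grip_force: 31.7
```

```bash
python3 - <<'E'
from h import *
r.camera("wrist"); p=r.observe()["position"]; w,im=look("w16"); V=im.max(2).astype(int)
go(.659,-.1294,.0365,-1.75)
a=np.radians(-1.75);Y=np.array([np.cos(a),np.sin(a)]);X=np.array([-Y[1],Y[0]]); s=np.array([.659,-.1294])
print("sink top pred",[proj(w,[*(s+i*X+j*.025*Y),.0325],True)[0].round(1).tolist() for i,j in((.025,-1),(.025,1),(.0235,0))])
print("fan bottom pred if centred",[proj(w,[*(s+.025*X+j*.025*Y),p[2]-.004],True)[0].round(1).tolist() for j in(-1,1)])
print("fan top pred if centred",[proj(w,[*(s+.025*X+j*.025*Y),p[2]+.011],True)[0].round(1).tolist() for j in(-1,1)])
for u in (290,310,330,350): print(u,V[205:275,u].tolist())
for rr in (255,258,262): print(rr,V[rr,245:275].tolist(),V[rr,365:395].tolist())
E
```

```text
t 26.95 p [ 0.6571 -0.1291  0.0432] cury -1.7 q [-0.36  0.63  1.44  0.    1.07 -0.33] shift [-0.0002  0.0019  0.0067] turns [[0.001, 0.0, 0.001], [-0.0, 0.001, -3.141]]
sink top pred [[264.6, 240.1], [379.0, 240.1], [321.8, 243.4]]
fan bottom pred if centred [[262.3, 245.0], [381.4, 245.0]]
fan top pred if centred [[256.7, 257.6], [387.5, 257.6]]
290 [73, 75, 71, 71, 68, 72, 70, 59, 44, 25, 33, 32, 36, 29, 25, 27, 25, 26, 23, 36, 53, 73, 85, 102, 125, 205, 189, 142, 109, 107, 104, 108, 109, 107, 108, 107, 111, 105, 95, 67, 32, 10, 14, 25, 23, 26, 23, 19, 18, 22, 25, 31, 23, 22, 10, 17, 10, 14, 16, 24, 32, 37, 63, 100, 104, 110, 109, 123, 187, 215]
310 [70, 73, 71, 72, 68, 69, 70, 62, 52, 43, 49, 46, 41, 44, 40, 39, 64, 71, 71, 71, 73, 73, 88, 104, 124, 208, 188, 139, 107, 104, 105, 106, 109, 107, 108, 106, 107, 103, 90, 64, 27, 14, 21, 13, 18, 15, 19, 26, 18, 24, 25, 43, 33, 36, 33, 30, 32, 26, 34, 35, 36, 30, 34, 29, 30, 34, 32, 27, 25, 33]
330 [70, 74, 71, 68, 73, 71, 67, 61, 51, 48, 47, 46, 45, 44, 40, 41, 65, 72, 65, 69, 71, 76, 87, 105, 127, 214, 195, 142, 108, 106, 104, 104, 10
[... 518 characters left out ...]
48, 27, 22, 30, 23, 28, 23, 24, 19, 21, 21, 24, 18, 27, 23, 15, 21, 20, 21] [28, 32, 32, 35, 33, 35, 35, 30, 34, 33, 32, 35, 36, 38, 36, 29, 32, 34, 29, 41, 52, 67, 70, 71, 70, 68, 69, 68, 66, 69]
258 [66, 66, 65, 69, 68, 70, 64, 66, 67, 63, 44, 26, 27, 35, 32, 34, 31, 31, 33, 38, 28, 30, 32, 29, 34, 30, 34, 27, 35, 29] [40, 37, 33, 32, 35, 42, 37, 32, 35, 33, 35, 28, 31, 32, 30, 31, 34, 31, 30, 39, 59, 70, 67, 69, 67, 68, 67, 63, 70, 70]
262 [68, 69, 67, 70, 66, 67, 69, 64, 71, 64, 47, 31, 28, 31, 31, 28, 32, 40, 58, 97, 131, 132, 134, 132, 116, 91, 61, 36, 33, 34] [33, 36, 39, 48, 75, 115, 132, 134, 121, 124, 129, 115, 71, 40, 30, 33, 34, 31, 28, 36, 59, 65, 69, 67, 67, 66, 69, 69, 68, 66]
```

Emit:
jog_arm:
  deltas:
    - [[0,0,0,-0.0002,0.0008,0.003,1],[0,0,0,0,0,0.002,1],[0,0,0,0,0,0.001,1],[0,0,0,0,0,0,1]]

```text
t: 27.45
position: [0.6576, -0.1292, 0.0371]
tool_rot: [-2.254, -2.188, 0.0]
force: [-1.2, -1.1, 2.2]
finger_gap: 0.0489
grip_force: 31.9
```

Emit:
jog_arm:
  deltas:
    - [[0,0,0,0,0,0.001,1],[0,0,0,0,0,0,1]]

```text
t: 27.7
position: [0.6576, -0.1293, 0.037]
tool_rot: [2.254, 2.188, 0.0]
force: [-2.8, 0.9, 7.2]
finger_gap: 0.0493
grip_force: 32.4
```

Emit:
jog_arm:
  deltas:
    - [[0,0,0,0,0,-0.001,1],[0,0,0,0,0,0,-0.2],[0,0,0,0,0,0,-0.6],[0,0,0,0,0,-0.02,-0.6],[0,0,0,0,0,-0.04,-0.7],[0,0,0,0,0,-0.06,-1],[0,0,0,-0.06,0,0,-1],[0,0,0,0,0,0,-1],[0,0,0,0,0,0,-1]]

```text
t: 28.82
position: [0.6553, -0.1893, 0.1561]
tool_rot: [-2.255, -2.185, 0.0]
force: [-0.6, 1.2, -0.1]
finger_gap: 0.0852
grip_force: 0.0
```

```bash
python3 - <<'E'
from h import *
w,im=look("w17"); b=im.astype(int); print(r.observe()["t"])
s=np.array([.659,-.1294]); a=np.radians(-1.75);Y=np.array([np.cos(a),np.sin(a)]);X=np.array([-Y[1],Y[0]])
for z in(.0325,.0475): print(z,[proj(w,[*(s+i*.025*X+j*.025*Y),z],True)[0].round(1).tolist() for i,j in((1,-1),(1,1),(-1,1),(-1,-1))])
# screw-hole rings: bright rings near the fan's corners
V=b.max(2); u0,v0=proj(w,[*s,.0475],True)[0].round().astype(int)
g=cv2.inRange(cv2.cvtColor(im,cv2.COLOR_BGR2HSV),(45,80,20),(90,255,255))>0
m=(V<48)&~g
R1,mm=blobrect(m.astype(np.uint8)*255,w,[*s,.0475],46,.0475,5); print("dark blob",R1,cv2.boundingRect(mm))
sub=V[v0-48:v0+48,u0-48:u0+48]; 
bw=(sub>85).astype(np.uint8); n,l,st,ce=cv2.connectedComponentsWithStats(bw)
pts=[(ce[i]+[u0-48,v0-48]).round(1) for i in range(1,n) if 3<st[i,4]<400]
for q,i in zip(pts,[i for i in range(1,n) if 3<st[i,4]<400]): print(q,st[i,2:5],rels(plane(w,q,.0475,True),s,-1.75))
E
```

```text
28.875
0.0325 [[285.6, 109.4], [356.5, 109.4], [355.6, 178.6], [286.5, 178.6]]
0.0475 [[283.6, 108.6], [358.6, 108.6], [357.7, 181.8], [284.6, 181.8]]
dark blob [ 659.6 -128.4   59.4   58.9   88.2] (278, 100, 89, 88)
[339.1 111.6] [ 6  5 16] [[0.0228, 0.012]]
[290.2 114. ] [ 7  7 28] [[0.0212, -0.0206]]
[304.9 122.3] [ 18  23 218] [[0.0155, -0.0108]]
[327.4 118.8] [ 16  20 199] [[0.0178, 0.0042]]
[351.  113.8] [ 7  7 32] [[0.0214, 0.0199]]
[344.1 132.2] [ 21  17 222] [[0.0088, 0.0154]]
[289.  125.2] [ 5  6 19] [[0.0137, -0.0214]]
[352.8 125. ] [ 5  6 20] [[0.0138, 0.0212]]
[293.9 139.5] [15  8 72] [[0.0039, -0.0182]]
[294.9 146.5] [17  9 87] [[-0.0008, -0.0176]]
[343.6 154.1] [ 19  14 172] [[-0.006, 0.0151]]
[306.2 163. ] [ 14  17 149] [[-0.0121, -0.0101]]
[327.5 166.7] [ 15  17 156] [[-0.0147, 0.0043]]
[291.4 172.8] [ 7  6 20] [[-0.0188, -0.0202]]
[350.6 173.7] [ 7  6 23] [[-0.0194, 0.0201]]
[280.6 190.2] [2 3 5] [[-0.0308, -0.0279]]
```

```bash
python3 -c "
from workcell import r
print(r.job_done())"
```

```text
the job is handed in; nothing more can be done
None
```

All three heat sinks are seated flat in their matching boards, and the small fan lies square on the large square sink's fins, about 1 mm off centre; I handed the job in at about 29 s.

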